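# Take the drum off a spindle sander with a left-hand clamp knob

### The job

Take the sanding drum off the bench spindle sander: its knob has a left-hand thread, so turn it clockwise (seen from above), past the point where the spindle lock takes hold, until it has risen well clear of the washer, but do not force it past its stop. Then lift the slotted washer out of the drum's recess, draw it out sideways by its tab without wrenching it against anything and lay it in the parts tray on the bench. Lift the drum straight off without levering on the spindle and stand it gently, fully down, over the empty peg of the storage block, leaving the slimmer drum and the other tools where they are.

Things in the scene. Friction and masses are not known exactly. Their poses are not given: they have to be found in the camera images.
- sander: bench spindle sander: grey housing with a cast table, 172 x 192 mm, table top 75 mm above the bench; fixed to the bench. Origin under its middle, on the bench, on the upright axis of the spindle; z up, -x is the front with the green and red switch.
- spindle: upright steel spindle on the sander's axis. Origin on its lower flange, 80 mm above the bench, where the drum stands; above it a register 31 mm across, 12 mm high, then a stud 12 mm across. It turns freely with drum, washer and knob (drag 0.04 N m) until its lock takes hold, 5 to 60 degrees clockwise of the start, different each time; nothing shows where. Then only the knob turns.
- knob_foot (a point): centre of the clamp knob's underside, on the axis, 135 mm above the bench at first; rises with the knob but does not turn with it. Left-hand thread: with the lock holding, clockwise raises it 12 mm a turn, anticlockwise tightens. Stiff all the way (0.45 N m): the lock is felt as a jump in torque. After 4 mm (2.1 rad) comes a springy stop, not to be forced (0.6 mm more fails).
- washer: slotted (C-shaped) steel washer under the knob, 90 g: 46 mm across, 6 mm thick, slot 15 mm wide from its middle to its +x edge. Origin at the centre of its underside, z up. It sits 2 mm deep in the drum's recess, so it must be lifted over 2 mm, and at most as far as the knob has risen, then drawn out towards its -x (tab) side; clear of the knob after 40 mm.
- tab (a point): middle of the washer's pull tab: a steel block 18 mm long (along the washer's x), 9 mm thick (along its y) and 16 mm high, from 1 to 17 mm above the washer's underside; 43 mm from the washer's centre on its -x side, outside the drum's rim. The fingers may reach below it there.
- drum: sanding drum with brown abrasive, about 220 g: 60 mm outside, 51 mm high, bore 34 mm, with a recess 48 mm across and 2 mm deep in its top. Origin at the centre of its underside. Stands on the spindle's flange; passes over the knob when the washer is out (knob top at most 174 mm above the bench).
- tray: shallow blue tray, 120 (x) x 105 (y) x 18 mm, walls and floor 3 mm, loose on the bench (350 g). Origin at the centre of its underside.
- block: wooden storage block, 190 (x) x 74 (y) x 20 mm, fixed, with two upright pegs 24 mm across and 47 mm high, 55 mm either side of its middle along its x. Origin at the centre of its underside.
- free_peg (a point): foot of the empty peg, on its axis, level with the top of the block (20 mm above the bench).
- slim_drum: the other drum, 50 mm outside, 51 mm high, standing on the block's other peg, 110 mm from the empty one. Origin at the centre of its underside. Leave it alone.
- cork_block: cork sanding block, 52 x 100 x 34 mm, loose on the bench behind. Leave it alone.
- try_square: try square, 86 x 134 x 18 mm, loose on the bench behind. Leave it alone.
- calliper: vernier calliper, 45 x 190 x 8 mm, loose on the bench at the right. Leave it alone.
- knob_grip (a point): middle of the grip of the black ribbed clamp knob, on the axis, 24 mm above knob_foot; does not turn with the knob. The knob is round and 34 mm high, 30 mm across from 11 mm above its foot upward, 29 mm below; it stays on the stud for good. The washer's tab reaches 11 mm above the knob's foot, 34 to 52 mm from the axis.
Not all that is in view belongs to the job. Leave any green or yellow look-alike of the drum alone.

How it is judged:
By the outcome, as a careful person would: the job done as asked, in the order asked, and still so for the second after the job is handed in, with the robot touching nothing.
It also fails if it takes over 72 s, if anything falls off the work surface, if the arm or the gripper's body presses on something with over 40 N, if the wrist force passes 120 N, or if a joint passes its speed limit or range.

### The arm

A 6-joint arm with a two-finger parallel gripper is mounted at the origin on a cart in front of the work surface, level with it; the furniture and walls round the work are solid. World frame = base frame: x ahead of the robot, y to its left, z up, the work surface at z = 0. Lengths are in m, angles in rad, forces in N, time in s.
With the tool pointing down it reaches from about 0.35 to 0.85 m from the base axis. Payload 8.1 kg.
Tool frame: the origin (TCP) lies at the very end of the fingers, on their centre line; the grasp point (between the pads) lies 19 mm behind it; z points along the fingers, y is the line along which they close (so a half turn about z gives the same grasp; the last joint's range is limited). The gripper opens to 93 mm and grips with 3 to 60 N. Pads are 15 mm wide; open, the fingers measure 128 mm over their backs; the gripper's body (75 mm by 188 mm) begins 65 mm behind the grasp point.
Start: joints at [1.025, 0.13, 1.488, -0, 1.523, -0.085], TCP at [0.267, 0.537, 0.219] pointing down, gripper open.
Joint ranges: [-2.96, 2.96], [-0.89, 2.26], [0.02, 2.5], [-1.34, 4.48], [0, 2.73], [-2.66, 2.66]. Speed limits (rad/s): [2.39, 2.39, 2.79, 3.14, 3.14, 3.14].

### API

Orientations are given as a rotation vector (axis times angle).
In Python, from plant import robot gives the robot as it stands.
- The arm moves only by the tool play_rows, never from a script. Its argument "deltas" is one flat list of numbers, 5 for each row, row after row: the shift along the tool's x, y, z in mm, then the turn about the tool's z in degrees, then the finger opening in mm, from 0 to 93. A call has 1 to 10 rows; each row shifts and turns the commanded pose from where the row before left it, along the tool's axes as they then stand; what a row does not reach is not made up. A row lasts 1/12 s, in which the tool goes at most 41.7 mm and 7.16 degrees, less where a joint would pass 70% of its speed; a pose out of reach is approached as far as the arm can. A call with a gripper value outside its range is refused whole. The fingers move at their own pace and stop on an object; "newtons" is the grip in N (left out, the last holds). Time passes only in rows, so rows that do not move let the fingers close. It gives the time, the measured TCP pose, the force, the opening and the grip force at its end, in the units of the state.
- robot.read_state(): the state, without advancing time (a new reading comes with each control period).
- robot.read_camera(name): name is "scene" or "top"; returns a dict with "pixels" (480x640x3 uint8, blue, green, red), "mtx" (3x3 intrinsics, pixels), "eye" and "rotation" of the camera in the world. Camera axes: x right, y up, looking along -z (the intrinsics and any distortion apply to the point x, -y, -z); pixel columns grow to the right and rows downward; lengths in m; the calibration is good to about 2 mm. A picture is of the moment at which its call begins. There is no depth.
- robot.close_job(): hands the job in; it is judged then, once.
The state is a dict: "t": time; "q": joint angles; "dq": joint speeds; "joint_torque": joint torques, N m; "tool_pos": TCP position; "orientation": TCP orientation; "force": force on the tool from outside, world axes, zero at the start; "wrist_torque": the same for the moment, N m; "opening": finger opening in m; "gripper_force": force on a finger pad.
Only numpy, scipy, OpenCV 4.12 (cv2) and the standard library are available. Lean on these libraries where they do the work, as an engineer would, in place of code of your own. Each camera call takes 0.05 s, during which the arm holds its last target. There are 200 camera calls.

## Working session

There is one attempt and no reset: what is moved stays moved. The work goes in short steps, Python scripts to look and compute and a tool call to move; the robot and the scene stay as the last step left them, time stands still between calls to the robot, and variables do not carry over. Pictures are saved under pics/ and viewed, at most 10 in all, crops included, and the job is handed in when it is done.

Besides the shell and the picture viewer there is one more tool, called after ">>>" as a command line: name --argument value ..., lists and objects as JSON in quotes. play_rows: Moves the arm, as the interface text tells. Its arguments: {"type":"object","properties":{"deltas":{"type":"array"},"newtons":{"type":"number"}},"required":["deltas"]}

```bash
mkdir -p pics; ls; python3 - <<'E'
from plant import robot
import cv2,numpy as np
for n in("scene","top"):
    c=robot.read_camera(n); cv2.imwrite(f"pics/{n}0.png",c["pixels"])
    print(n,c["mtx"].tolist(),c["eye"],np.round(c["rotation"],4).tolist(),[k for k in c])
s=robot.read_state();print(s)
E
```

```text
pics
scene [[445.76016151152754, 0.0, 314.9700627273326], [0.0, 445.76016151152754, 236.80905079162798], [0.0, 0.0, 1.0]] [-0.02401471 -0.75352262  0.60367721] [1.0383, -0.3512, -0.5931] ['pixels', 'mtx', 'eye', 'rotation']
top [[540.0253235640374, 0.0, 319.78217025488954], [0.0, 540.0253235640374, 234.95792927599535], [0.0, 0.0, 1.0]] [ 0.2991505  -0.01876637  1.31294846] [0.1615, -0.1509, -1.5603] ['pixels', 'mtx', 'eye', 'rotation']
{'t': 0.1, 'q': array([ 1.02462731e+00,  1.31094905e-01,  1.48915161e+00,  3.10649109e-05,
        1.52301398e+00, -8.53924275e-02]), 'dq': array([-7.89148314e-04, -2.24086972e-03, -1.19720974e-03,  2.97980337e-05,
       -5.60191602e-04,  1.81045484e-04]), 'joint_torque': array([ 1.54389977e-04, -5.61341214e+01, -4.93096197e+01,  7.68902223e-02,
        2.91452726e-02,  6.37003154e-06]), 'tool_pos': array([0.26648537, 0.53700352, 0.21769713]), 'orientation': array([-7.17277266e-01, -3.05805038e+00,  2.47473122e-03]), 'force': array([0.34669721, 0.36624476, 0.05110797]), 'wrist_torque': array([ 0.02460754,  0.02736514, -0.02280448]), 'gripper_force': 0.0, 'opening': 0.09297076943643208}
```

View pics/scene0.png

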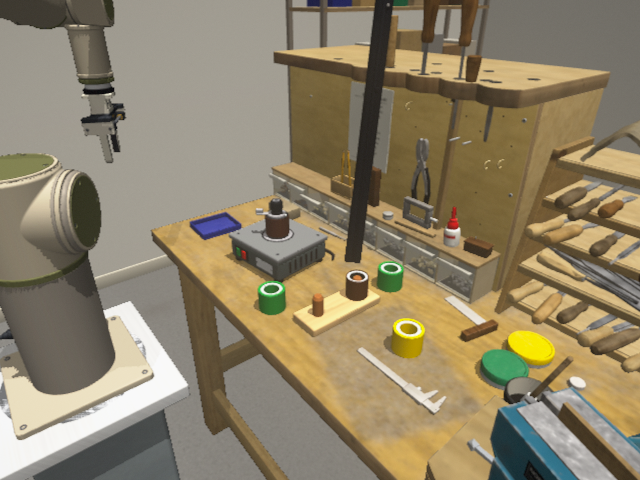

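View pics/top0.png

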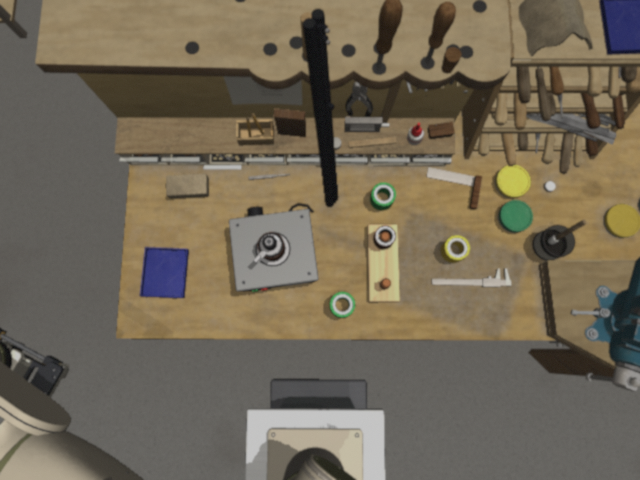

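The scene view shows the sander at (277,240), tray at (215,225), empty peg at (318,305) and slim drum at (357,285). In the top view the spindle is near (270,245), its tab toward (255,262), the tray at (165,273) and the free peg at (386,284). Next I'll enlarge the sander area and block.

```bash
cat > h.py <<'E'
import numpy as np,cv2
from scipy.spatial.transform import Rotation as R
from plant import robot
def cam(n):
    c=robot.read_camera(n); c["R"]=R.from_rotvec(c["rotation"]).as_matrix() if np.size(c["rotation"])==3 else np.array(c["rotation"]); return c
def ray(c,u,v):
    K=c["mtx"]; d=np.array([(u-K[0,2])/K[0,0],-(v-K[1,2])/K[1,1],-1]); return c["R"]@d
def at(c,u,v,z):
    d=ray(c,u,v); e=np.array(c["eye"]); return e+d*(z-e[2])/d[2]
def proj(c,p):
    q=c["R"].T@(np.array(p)-c["eye"]); K=c["mtx"]; return K[0,0]*q[0]/-q[2]+K[0,2], -K[1,1]*q[1]/-q[2]+K[1,2]
def crop(c,name,u0,v0,w,h,k):
    cv2.imwrite(name,cv2.resize(c["pixels"][v0:v0+h,u0:u0+w],None,fx=k,fy=k,interpolation=cv2.INTER_CUBIC))
E
python3 - <<'E'
from h import *
t=cam("top");s=cam("scene")
a=cv2.resize(t["pixels"][205:305,225:325],None,fx=6,fy=6,interpolation=2)
cv2.imwrite("pics/a.png",a)
b=np.hstack([cv2.resize(t["pixels"][215:315,360:410],None,fx=6,fy=6,interpolation=2),cv2.resize(t["pixels"][235:310,130:200],None,fx=6,fy=8,interpolation=2)])
cv2.imwrite("pics/b.png",b)
crop(s,"pics/c.png",225,190,110,90,6)
for u,v,z in((272,248,.135),(165,273,.018),(386,284,.05),(332,205,0)): print(at(t,u,v,z))
E
```

```text
[0.50684173 0.09560046 0.135     ]
[0.46502742 0.36425298 0.018     ]
[ 0.43743174 -0.16515159  0.05      ]
[ 0.64077111 -0.0393472   0.        ]
```

View pics/a.png

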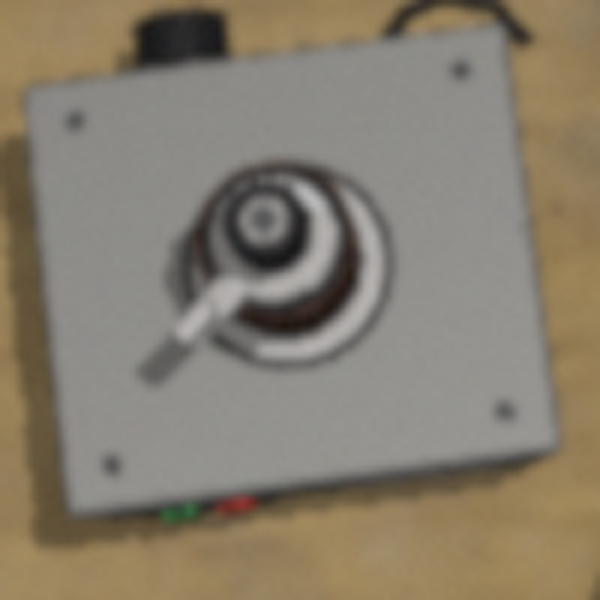

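View pics/b.png

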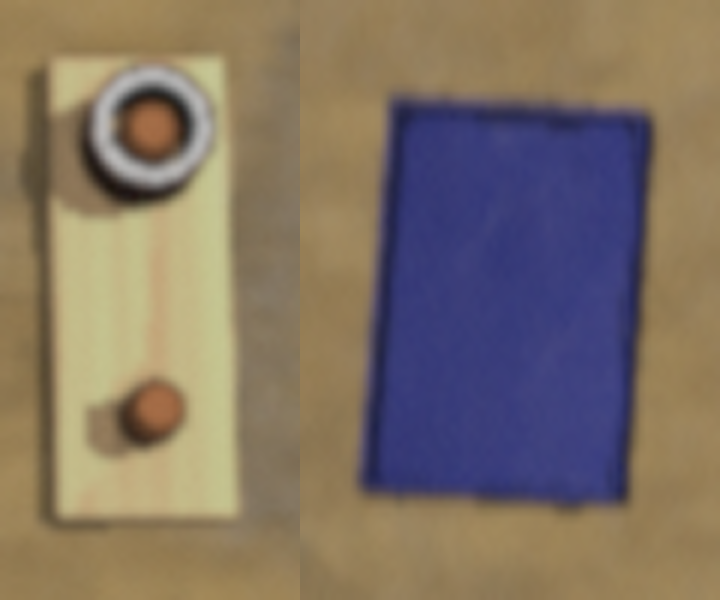

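View pics/c.png

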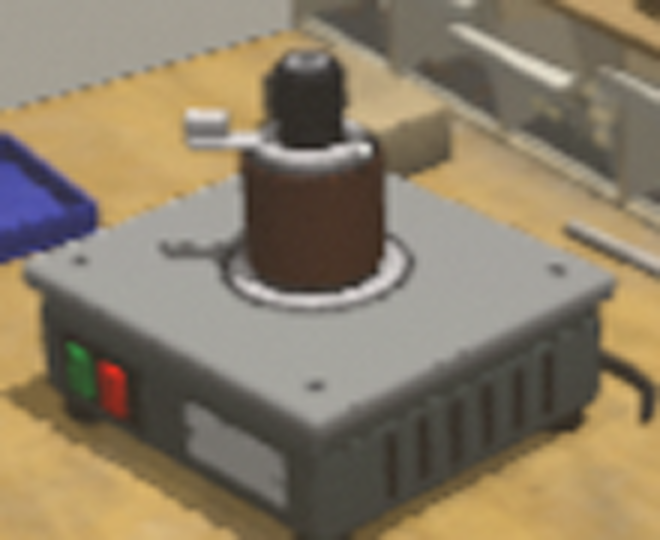

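```bash
python3 - <<'E'
from h import *
t=cam("top");s=cam("scene")
A=lambda x,y:(225+(x+.5)/6-.5,205+(y+.5)/6-.5)
C=lambda x,y:(225+(x+.5)/6-.5,190+(y+.5)/6-.5)
B=lambda x,y:(360+(x+.5)/6-.5,215+(y+.5)/6-.5)
T=lambda x,y:(130+(x-300+.5)/6-.5,235+(y+.5)/8-.5)
def tri(p,q):
    from numpy.linalg import lstsq
    M=[];b=[]
    for c,uv in((t,p),(s,q)):
        d=ray(c,*uv);d/=np.linalg.norm(d);P=np.eye(3)-np.outer(d,d);M.append(P);b.append(P@c["eye"])
    return lstsq(np.vstack(M),np.hstack(b),rcond=None)[0]
print("knobtop",at(t,*A(265,219),.169),at(s,*C(308,61),.169),tri(A(265,219),C(308,61)))
tc=[at(t,*A(*p),.075) for p in((28,88),(505,28),(558,445),(70,515))]
print("table",np.mean(tc,0),[np.linalg.norm(tc[i]-tc[i-1]) for i in range(4)], np.degrees(np.arctan2(*(tc[0]-tc[3])[1::-1])))
ring=at(t,*A(288,264),.078);print("flange ring",ring)
for p in((180,335),(240,280),(210,308)): print("tab",at(t,*A(*p),.146))
print("tab scene",at(s,*C(207,116),.146),tri(A(208,308),C(207,116)))
bc=[at(t,*B(*p),.020) for p in((47,57),(224,57),(242,518),(55,518))]
print("block",np.mean(bc,0),[np.linalg.norm(bc[i]-bc[i-1]) for i in range(4)],bc)
print("peg",at(t,*B(156,408),.067), "slimtop",at(t,*B(152,122),.071))
print(at(s,317.5,296,.067))
tt=[at(t,*T(*p),.018) for p in((392,98),(652,112),(627,502),(362,490))]
print("tray",np.mean(tt,0),[np.linalg.norm(tt[i]-tt[i-1]) for i in range(4)],tt)
crop(s,"pics/d.png",290,260,100,75,8)
E
```

```text
knobtop [0.51596414 0.09966262 0.169     ] [0.51114464 0.09794897 0.169     ] [0.51478164 0.10062    0.16741179]
table [0.51519308 0.09911928 0.075     ] [np.float64(0.16890486248793424), np.float64(0.18867748420972288), np.float64(0.1660916845573965), np.float64(0.18841797249843617)] 7.669101364261545
flange ring [0.5155224 0.0997475 0.078    ]
tab [0.4771919 0.1319844 0.146    ]
tab [0.49759819 0.11063742 0.146     ]
tab [0.48719367 0.12132335 0.146     ]
tab scene [0.47584543 0.12122757 0.146     ] [0.48325568 0.12451688 0.1435386 ]
block [ 0.49405592 -0.16294821  0.02      ] [np.float64(0.18750070549010042), np.float64(0.07224302412923), np.float64(0.18744523557955284), np.float64(0.07418568551275259)] [array([ 0.58764022, -0.12587871,  0.02      ]), array([ 0.58793249, -0.19812114,  0.02      ]), array([ 0.40050919, -0.20098888,  0.02      ]), array([ 0.4001418, -0.1268041,  0.02     ])]
peg [ 0.43884569 -0.16228068  0.067     ] slimtop [ 0.55041002 -0.16234618  0.071     ]
[ 0.43342984 -0.16668119  0.067     ]
tray [0.46768197 0.3661136  0.018     ] [np.float64(0.1193607896814533), np.float64(0.10622457596114208), np.float64(0.11854728408032421), np.float64(0.10627188428400915)] [array([0.52906782, 0.41735606, 0.018     ]), array([0.52519356, 0.31120216, 0.018     ]), array([0.40670193, 0.31483422, 0.018     ]), array([0.40976457, 0.42106197, 0.018     ])]
```

View pics/d.png

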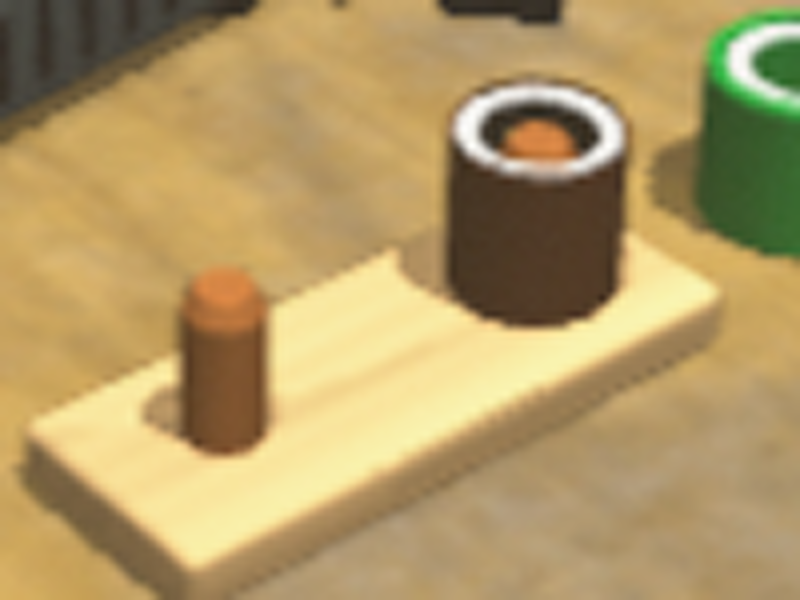

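The crop shows the empty peg top at about (225,283), i.e. (317.6,295) in the frame, and the slim drum on the other peg. The positions agree to a few mm, so I'll write a move planner and start.

```bash
cat >> h.py <<'E'
def pose():
    s=robot.read_state(); M=R.from_rotvec(s["orientation"]).as_matrix()
    return s,np.array(s["tool_pos"]),M,np.degrees(np.arctan2(M[1,1],M[0,1]))
def plan(p,phi,n):
    "rows (tool x,y,z mm, turn deg) to bring TCP to p with finger line at angle phi"
    s,p0,M,f=pose(); d=(np.array(p)-p0)*1000/n; turn=(f-phi+90)%180-90; r=[]
    print("turn",round(turn,1),"q6 now",round(np.degrees(s["q"][5]),1),"dp",np.round(d*n,1))
    for i in range(n):
        th=np.radians(f-turn*i/n); y=np.array([np.cos(th),np.sin(th)]); x=np.array([-y[1],y[0]])
        r.append([round(float(v),1) for v in(d[:2]@x,d[:2]@y,-d[2],turn/n)])
    print(r)
def st():
    s,p,M,f=pose(); print(round(s["t"],2),"p",np.round(p*1000,1),"phi",round(f,1),"F",np.round(s["force"],1),"T",np.round(s["wrist_torque"],2),"open",round(s["opening"]*1000,1),"gf",round(s["gripper_force"],1),"q",np.round(s["q"],2))
E
python3 - <<'E'
from h import *
plan((.5145,.0995,.215),105,20)
E
```

```text
turn -41.4 q6 now -4.9 dp [ 247.8 -437.8   -3.3]
[[-20.8, -14.1, 0.2, -2.1], [-20.3, -14.8, 0.2, -2.1], [-19.8, -15.6, 0.2, -2.1], [-19.2, -16.3, 0.2, -2.1], [-18.6, -16.9, 0.2, -2.1], [-18.0, -17.6, 0.2, -2.1], [-17.3, -18.2, 0.2, -2.1], [-16.6, -18.9, 0.2, -2.1], [-16.0, -19.4, 0.2, -2.1], [-15.2, -20.0, 0.2, -2.1], [-14.5, -20.6, 0.2, -2.1], [-13.8, -21.1, 0.2, -2.1], [-13.0, -21.5, 0.2, -2.1], [-12.2, -22.0, 0.2, -2.1], [-11.4, -22.4, 0.2, -2.1], [-10.6, -22.8, 0.2, -2.1], [-9.7, -23.2, 0.2, -2.1], [-8.9, -23.5, 0.2, -2.1], [-8.0, -23.8, 0.2, -2.1], [-7.2, -24.1, 0.2, -2.1]]
```

>>> play_rows --deltas '[-21, -14, 0, -2, 93, -20, -15, 0, -2, 93, -20, -16, 0, -2, 93, -19, -16, 0, -2, 93, -19, -17, 0, -2, 93, -18, -18, 0, -2, 93, -17, -18, 0, -2, 93, -17, -19, 0, -2, 93, -16, -19, 0, -2, 93, -15, -20, 0, -2, 93]'

```text
t: 1.13
tool_pos: [0.39, 0.3166, 0.2187]
orientation: [0.173, 3.137, 0.0]
force: [0.8, 0.5, -0.5]
opening: 0.0927
gripper_force: 0.0
```

>>> play_rows --deltas '[-15, -21, 0, -2, 93, -14, -21, 0, -2, 93, -13, -22, 0, -2, 93, -12, -22, 0, -2, 93, -11, -22, 0, -2, 93, -11, -23, 0, -2, 93, -10, -23, 0, -2, 93, -9, -23, 0, -3, 93, -8, -24, 0, -2, 60, -7, -24, 0, -2, 60]'

```text
t: 1.97
tool_pos: [0.5114, 0.0959, 0.2187]
orientation: [-0.402, 3.116, -0.0]
force: [0.8, 0.8, -0.4]
opening: 0.0836
gripper_force: 0.0
```

```bash
python3 - <<'E'
from h import *
st();plan((.5145,.0995,.215),105,2)
E
```

```text
1.97 p [511.4  95.9 218.7] phi 104.7 F [ 0.8  0.8 -0.4] T [ 0.05 -0.01  0.05] open 83.6 gf 0.0 q [ 0.09 -0.09  1.71  0.    1.52 -1.74]
turn -0.3 q6 now -99.7 dp [ 3.1  3.6 -3.7]
[[-2.0, 1.4, 1.9, -0.1], [-2.0, 1.4, 1.9, -0.1]]
```

>>> play_rows --deltas '[-2, 1.4, 2, 0, 60, -2, 1.4, 2, 0, 60, 0, 0, 12, 0, 60, 0, 0, 15, 0, 60, 0, 0, 15, 0, 60, 0, 0, 14, 0, 60, 0, 0, 12, 0, 60, 0, 0, 6, 0, 60, 0, 0, 0, 0, 60]'

```text
t: 2.72
tool_pos: [0.5125, 0.1014, 0.1384]
orientation: [0.4, -3.113, -0.0]
force: [-0.3, -0.1, -0.9]
opening: 0.0598
gripper_force: 0.0
```

```bash
python3 - <<'E'
from h import *
st();plan((.5145,.0995,.141),105,1)
s=cam("scene");cv2.imwrite("pics/e.png",np.hstack([cv2.resize(s["pixels"][150:270,225:335],None,fx=4,fy=4,interpolation=2)]))
E
```

```text
2.72 p [512.5 101.4 138.4] phi 104.6 F [-0.3 -0.1 -0.9] T [0.07 0.03 0.04] open 59.8 gf 0.0 q [ 0.1  -0.02  1.8   0.    1.37 -1.73]
turn -0.4 q6 now -99.1 dp [ 2.  -1.9  2.6]
[[-1.5, -2.3, -2.6, -0.4]]
```

View pics/e.png

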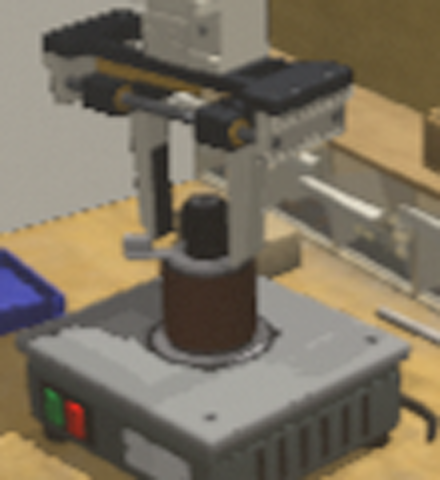

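The fingers straddle the knob clear of the tab (145,245 in the crop), and the black pad reaches nearly to the fingertip. I'll centre and close.

>>> play_rows --deltas '[-1.5, -2.3, -2.6, 0, 45, 0, 0, 0, 0, 36, 0, 0, 0, 0, 31, 0, 0, 0, 0, 31, 0, 0, 0, 0, 30]' --newtons 4

```text
t: 3.18
tool_pos: [0.5165, 0.0989, 0.1437]
orientation: [-0.399, 3.115, 0.0]
force: [0.3, 0.2, 1.0]
opening: 0.0324
gripper_force: 0.4
```

>>> play_rows --deltas '[0, 0, 0, 0, 28, 0, 0, 0, 0, 28, 0, 0, 0, 0, 26]' --newtons 6

```text
t: 3.43
tool_pos: [0.5162, 0.0999, 0.1437]
orientation: [-0.4, 3.115, 0.002]
force: [-1.3, 5.4, 2.8]
opening: 0.03
gripper_force: 6.0
```

```bash
python3 - <<'E'
from h import *
st()
E
```

```text
3.43 p [516.2  99.9 143.7] phi 104.6 F [-1.3  5.4  2.8] T [0.92 0.24 0.03] open 30.0 gf 6.0 q [ 0.09 -0.02  1.79  0.    1.38 -1.73]
```

>>> play_rows --deltas '[1, 1, 0, 0, 26, 0, 0, 0, 0, 20, 0, 0, 0, 0, 20]' --newtons 55

```text
t: 3.68
tool_pos: [0.516, 0.1, 0.1438]
orientation: [-0.399, 3.113, 0.0]
force: [4.3, 3.2, -0.6]
opening: 0.0288
gripper_force: 55.0
```

```bash
python3 - <<'E'
from h import *
st()
E
```

```text
3.68 p [516.  100.  143.8] phi 104.6 F [ 4.3  3.2 -0.6] T [ 0.6  -0.75  0.02] open 28.8 gf 55.0 q [ 0.09 -0.03  1.79  0.    1.38 -1.73]
```

>>> play_rows --deltas '[0, 0, 0, 2, 20, 0, 0, 0, 2, 20, 0, 0, 0, 2, 20]'

```text
t: 3.93
tool_pos: [0.516, 0.0999, 0.1438]
orientation: [-0.233, 3.13, 0.0]
force: [4.7, 3.0, 0.9]
opening: 0.0291
gripper_force: 55.0
```

```bash
python3 - <<'E'
from h import *
st()
E
```

```text
3.93 p [516.   99.9 143.8] phi 98.5 F [4.7 3.  0.9] T [ 0.51 -0.71  0.09] open 29.1 gf 55.0 q [ 0.09 -0.03  1.79  0.    1.38 -1.63]
```

>>> play_rows --deltas '[0, 0, 0, 2, 20, 0, 0, 0, 2, 20, 0, 0, 0, 2, 20, 0, 0, 0, 2, 20]'

```text
t: 4.27
tool_pos: [0.516, 0.0999, 0.1438]
orientation: [-0.014, 3.139, 0.001]
force: [4.1, 2.6, -0.3]
opening: 0.029
gripper_force: 55.0
```

```bash
python3 - <<'E'
from h import *
st()
E
```

```text
4.27 p [516.   99.9 143.8] phi 90.5 F [ 4.1  2.6 -0.3] T [ 0.44 -0.81  0.09] open 29.0 gf 55.0 q [ 0.09 -0.03  1.79  0.    1.38 -1.49]
```

>>> play_rows --deltas '[0, 0, 0, 2, 20, 0, 0, 0, 2, 20, 0, 0, 0, 2, 20, 0, 0, 0, 2, 20]'

```text
t: 4.6
tool_pos: [0.516, 0.0998, 0.1438]
orientation: [0.205, 3.132, 0.001]
force: [4.2, 2.1, -0.6]
opening: 0.029
gripper_force: 55.0
```

```bash
python3 -c "from h import *;st()"
```

```text
4.6 p [516.   99.8 143.8] phi 82.5 F [ 4.2  2.1 -0.6] T [ 0.45 -0.77  0.04] open 29.0 gf 55.0 q [ 0.09 -0.03  1.79  0.    1.38 -1.35]
```

>>> play_rows --deltas '[0, 0, 0, 2, 20, 0, 0, 0, 2, 20, 0, 0, 0, 2, 20, 0, 0, 0, 2, 20]'

```text
t: 4.93
tool_pos: [0.516, 0.0997, 0.1438]
orientation: [0.423, 3.11, 0.001]
force: [4.2, 2.4, -0.0]
opening: 0.0292
gripper_force: 55.0
```

```bash
python3 -c "from h import *;st()"
```

```text
4.93 p [516.   99.7 143.8] phi 74.5 F [ 4.2  2.4 -0. ] T [ 0.38 -0.8   0.03] open 29.2 gf 55.0 q [ 0.09 -0.03  1.79 -0.    1.38 -1.21]
```

>>> play_rows --deltas '[0, 0, 0, 2, 20, 0, 0, 0, 2, 20, 0, 0, 0, 2, 20, 0, 0, 0, 2, 20]'

```text
t: 5.27
tool_pos: [0.516, 0.0997, 0.1438]
orientation: [0.639, 3.073, 0.001]
force: [4.2, 2.1, 0.8]
opening: 0.0292
gripper_force: 55.0
```

```bash
python3 -c "from h import *;st()"
```

```text
5.27 p [516.   99.7 143.8] phi 66.5 F [4.2 2.1 0.8] T [ 0.34 -0.73  0.01] open 29.2 gf 55.0 q [ 0.09 -0.03  1.79 -0.    1.38 -1.07]
```

>>> play_rows --deltas '[0, 0, 0, 2, 20, 0, 0, 0, 2, 20, 0, 0, 0, 2, 20, 0, 0, 0, 2, 20]'

```text
t: 5.6
tool_pos: [0.516, 0.0997, 0.1438]
orientation: [0.852, 3.021, 0.001]
force: [4.4, 0.9, 0.5]
opening: 0.0291
gripper_force: 55.0
```

```bash
python3 -c "from h import *;st()"
```

```text
5.6 p [516.   99.7 143.8] phi 58.5 F [4.4 0.9 0.5] T [ 0.28 -0.68  0.09] open 29.1 gf 55.0 q [ 0.09 -0.03  1.79 -0.    1.38 -0.93]
```

>>> play_rows --deltas '[0, 0, 0, 2, 20, 0, 0, 0, 2, 20]'

```text
t: 5.77
tool_pos: [0.516, 0.0996, 0.1439]
orientation: [0.956, 2.99, 0.001]
force: [4.1, 1.6, 1.6]
opening: 0.0292
gripper_force: 55.0
```

```bash
python3 -c "from h import *;st()"
```

```text
5.77 p [516.   99.6 143.9] phi 54.5 F [4.1 1.6 1.6] T [ 0.23 -0.59  0.45] open 29.2 gf 55.0 q [ 0.09 -0.03  1.79 -0.    1.38 -0.86]
```

>>> play_rows --deltas '[0, 0, 0, 2, 20, 0, 0, 0, 2, 20]'

```text
t: 5.93
tool_pos: [0.5159, 0.0996, 0.144]
orientation: [1.06, 2.955, 0.001]
force: [3.5, 1.7, 2.3]
opening: 0.0292
gripper_force: 55.0
```

```bash
python3 -c "from h import *;st()"
```

```text
5.93 p [515.9  99.6 144. ] phi 50.5 F [3.5 1.7 2.3] T [ 0.16 -0.54  0.42] open 29.2 gf 55.0 q [ 0.09 -0.03  1.79 -0.    1.38 -0.79]
```

>>> play_rows --deltas '[0, 0, 0, 2, 20, 0, 0, 0, 2, 20]'

```text
t: 6.1
tool_pos: [0.516, 0.0996, 0.1441]
orientation: [1.162, 2.916, 0.001]
force: [2.3, 0.8, 2.3]
opening: 0.0287
gripper_force: 55.0
```

```bash
python3 -c "from h import *;st()"
```

```text
6.1 p [516.   99.6 144.1] phi 46.5 F [2.3 0.8 2.3] T [ 0.13 -0.36  0.46] open 28.7 gf 55.0 q [ 0.09 -0.03  1.79 -0.    1.38 -0.72]
```

>>> play_rows --deltas '[0, 0, 0, 2, 20, 0, 0, 0, 2, 20, 0, 0, 0, 2, 20]'

```text
t: 6.35
tool_pos: [0.5159, 0.0996, 0.1442]
orientation: [1.314, 2.851, 0.001]
force: [2.7, 1.8, 3.6]
opening: 0.0293
gripper_force: 55.0
```

```bash
python3 -c "from h import *;st()"
```

```text
6.35 p [515.9  99.6 144.2] phi 40.5 F [2.7 1.8 3.6] T [ 0.08 -0.27  0.47] open 29.3 gf 55.0 q [ 0.09 -0.03  1.79 -0.    1.38 -0.61]
```

>>> play_rows --deltas '[0, 0, -0.6, 4, 20, 0, 0, -0.1, 4, 20, 0, 0, -0.1, 4, 20, 0, 0, -0.1, 4, 20, 0, 0, -0.2, 4, 20, 0, 0, -0.1, 4, 20, 0, 0, -0.1, 4, 20, 0, 0, -0.2, 4, 20]'

```text
t: 7.02
tool_pos: [0.5157, 0.0994, 0.1454]
orientation: [2.051, 2.377, 0.002]
force: [2.7, 0.6, 1.8]
opening: 0.0291
gripper_force: 55.0
```

```bash
python3 -c "from h import *;st()"
```

```text
7.02 p [515.7  99.4 145.4] phi 8.4 F [2.7 0.6 1.8] T [ 0.01 -0.29  0.45] open 29.1 gf 55.0 q [ 0.09 -0.03  1.79 -0.    1.38 -0.05]
```

>>> play_rows --deltas '[0, 0, -0.1, 4, 20, 0, 0, -0.1, 4, 20, 0, 0, -0.2, 4, 20, 0, 0, -0.1, 4, 20, 0, 0, -0.1, 4, 20, 0, 0, -0.2, 4, 20, 0, 0, -0.1, 4, 20]'

```text
t: 7.6
tool_pos: [0.5155, 0.0995, 0.1463]
orientation: [2.566, 1.811, 0.002]
force: [1.7, 0.3, 3.2]
opening: 0.0292
gripper_force: 55.0
```

```bash
python3 -c "from h import *;st()"
```

```text
7.6 p [515.5  99.5 146.3] phi -19.6 F [1.7 0.3 3.2] T [ 0.11 -0.06  0.42] open 29.2 gf 55.0 q [ 0.09 -0.03  1.79 -0.    1.38  0.44]
```

>>> play_rows --deltas '[0, 0, -0.2, 4, 20, 0, 0, -0.1, 4, 20, 0, 0, -0.1, 4, 20, 0, 0, -0.2, 4, 20, 0, 0, -0.1, 4, 20, 0, 0, -0.1, 4, 20]'

```text
t: 8.1
tool_pos: [0.5154, 0.0996, 0.1471]
orientation: [2.887, 1.238, 0.002]
force: [-0.6, 2.0, 2.8]
opening: 0.0292
gripper_force: 55.0
```

```bash
python3 -c "from h import *;st()"
```

```text
8.1 p [515.4  99.6 147.1] phi -43.6 F [-0.6  2.   2.8] T [0.21 0.05 0.46] open 29.2 gf 55.0 q [ 0.09 -0.03  1.78 -0.    1.38  0.85]
```

>>> play_rows --deltas '[0, 0, -0.1, 4, 20, 0, 0, -0.1, 4, 20, 0, 0, 0, 0, 20]'

```text
t: 8.35
tool_pos: [0.5153, 0.0997, 0.1473]
orientation: [2.966, 1.034, 0.002]
force: [0.4, 1.2, 4.1]
opening: 0.0295
gripper_force: 55.0
```

```bash
python3 -c "from h import *;st()"
```

```text
8.35 p [515.3  99.7 147.3] phi -51.6 F [0.4 1.2 4.1] T [0.16 0.18 0.27] open 29.5 gf 55.0 q [ 0.09 -0.03  1.78 -0.    1.38  0.99]
```

>>> play_rows --deltas '[0, 0, 0, 0, 46, 0, 0, 0, 0, 46, 0, 0, 0, 0, 46, 0, 0, -15, 0, 46, 0, 0, -25, 0, 46, 0, 0, -25, 0, 46, 0, 0, -10, 0, 46]'

```text
t: 8.93
tool_pos: [0.5161, 0.0996, 0.2249]
orientation: [2.964, 1.039, 0.006]
force: [0.2, -0.0, 0.6]
opening: 0.0458
gripper_force: 0.0
```

```bash
python3 -c "
from h import *
st();plan((.44,.26,.22),2.5,10)"
```

```text
8.93 p [516.1  99.6 224.9] phi -51.4 F [ 0.2 -0.   0.6] T [-0.03  0.09 -0.1 ] open 45.8 gf 0.0 q [ 0.09 -0.08  1.69 -0.    1.53  0.99]
turn -53.9 q6 now 56.7 dp [-76.1 160.4  -4.9]
[[4.1, -17.3, 0.5, -5.4], [5.7, -16.8, 0.5, -5.4], [7.2, -16.2, 0.5, -5.4], [8.7, -15.5, 0.5, -5.4], [10.1, -14.6, 0.5, -5.4], [11.5, -13.6, 0.5, -5.4], [12.7, -12.4, 0.5, -5.4], [13.8, -11.2, 0.5, -5.4], [14.8, -9.8, 0.5, -5.4], [15.6, -8.4, 0.5, -5.4]]
```

>>> play_rows --deltas '[4, -17, 0, -5, 46, 6, -17, 0, -5, 46, 7, -16, 0, -6, 46, 9, -15, 0, -5, 46, 10, -15, 0, -6, 46, 11, -14, 0, -5, 46, 13, -12, 0, -6, 40, 14, -11, 0, -5, 40, 15, -10, 0, -6, 40, 16, -8, 0, -5, 40]'

```text
t: 9.77
tool_pos: [0.4394, 0.2613, 0.2207]
orientation: [-2.164, -2.278, 0.002]
force: [1.0, 0.3, 0.4]
opening: 0.04
gripper_force: 0.0
```

```bash
python3 -c "
from h import *
t=cam('top');s=cam('scene')
a=cv2.resize(t['pixels'][215:285,235:305],None,fx=7,fy=7,interpolation=2)
b=cv2.resize(s['pixels'][185:255,240:280],None,fx=7,fy=7,interpolation=2)
cv2.imwrite('pics/f.png',np.hstack([a,b]))
# predicted: axis and tab at several angles
ax=np.array([.5153,.0997])
for an in(86,92.5,99):
  for r in(.034,.052):
    p=np.r_[ax+r*np.array([np.cos(np.radians(an)),np.sin(np.radians(an))]),.146];u,v=proj(t,p);u2,v2=proj(s,p);print(an,r,np.round([(u-235+.5)*7,(v-215+.5)*7,490+(u2-240+.5)*7,(v2-185+.5)*7]))
"
```

```text
86 0.034 [139. 194. 709. 130.]
86 0.052 [ 82. 190. 685. 113.]
92.5 0.034 [139. 206. 699. 132.]
92.5 0.052 [ 81. 208. 671. 117.]
99 0.034 [140. 218. 691. 135.]
99 0.052 [ 83. 227. 658. 122.]
```

View pics/f.png

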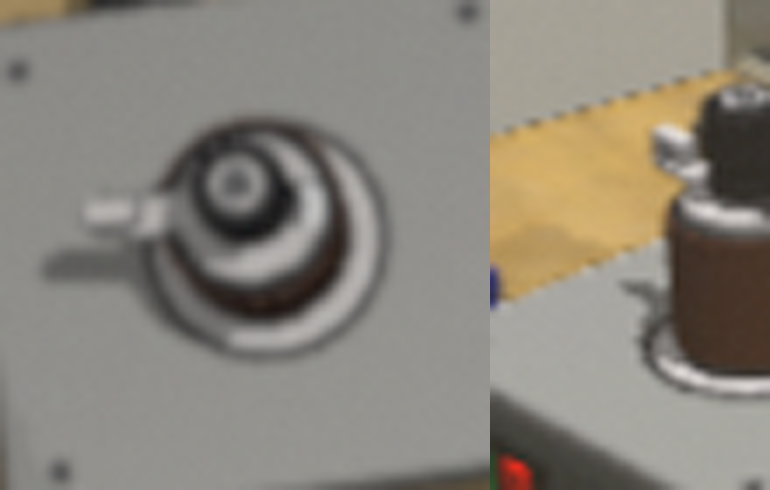

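The tab's outer end is at (86,212) and its inner end at about (135,210), so the tab points near 93.5°. I'll go above it.

```bash
python3 -c "
from h import *
st();plan((.5127,.1436,.165),3.5,6)"
```

```text
9.87 p [438.9 262.4 220.7] phi 2.9 F [0.6 0.3 0.3] T [-0.06  0.07 -0.03] open 39.8 gf 0.0 q [ 0.44 -0.11  1.73  0.    1.53  0.39]
turn -0.6 q6 now 22.2 dp [  73.8 -118.8  -55.7]
[[-20.4, 11.3, 9.3, -0.1], [-20.4, 11.2, 9.3, -0.1], [-20.4, 11.2, 9.3, -0.1], [-20.5, 11.2, 9.3, -0.1], [-20.5, 11.1, 9.3, -0.1], [-20.5, 11.1, 9.3, -0.1]]
```

>>> play_rows --deltas '[-20, 11, 0, 0, 40, -21, 11, 0, 0, 40, -20, 11, 0, -0.6, 40, -21, 11, 10, 0, 40, -20, 11, 10, 0, 40, -20, 11, 15, 0, 30, 0, 0, 15, 0, 30, 0, 0, 5, 0, 30, 0, 0, 0, 0, 30]'

```text
t: 10.62
tool_pos: [0.5108, 0.1413, 0.1643]
orientation: [-2.159, -2.278, 0.005]
force: [0.6, 0.3, 0.8]
opening: 0.0303
gripper_force: 0.0
```

```bash
python3 -c "
from h import *
st();plan((.5127,.1426,.125),3.5,4)"
```

```text
10.62 p [510.8 141.3 164.3] phi 3.1 F [0.6 0.3 0.8] T [-0.05  0.07  0.01] open 30.3 gf 0.0 q [ 0.17 -0.02  1.75 -0.    1.42  0.12]
turn -0.4 q6 now 6.8 dp [  1.9   1.3 -39.3]
[[0.3, 0.5, 9.8, -0.1], [0.3, 0.5, 9.8, -0.1], [0.3, 0.5, 9.8, -0.1], [0.3, 0.5, 9.8, -0.1]]
```

Descend, then close softly to find the tab's centre.

>>> play_rows --deltas '[1, 2, 2, -0.4, 30, 0, 0, 10, 0, 30, 0, 0, 12, 0, 30, 0, 0, 10, 0, 30, 0, 0, 5, 0, 24, 0, 0, 0, 0, 16, 0, 0, 0, 0, 13]' --newtons 3

```text
t: 11.2
tool_pos: [0.5137, 0.1434, 0.1271]
orientation: [-2.15, -2.29, 0.002]
force: [-0.6, -0.2, 0.3]
opening: 0.0157
gripper_force: 0.0
```

```bash
python3 -c "
from h import *
st()"
```

```text
11.2 p [513.7 143.4 127.1] phi 3.6 F [-0.6 -0.2  0.3] T [-0.04  0.05 -0.04] open 15.7 gf 0.0 q [ 0.18  0.01  1.78 -0.    1.35  0.11]
```

>>> play_rows --deltas '[0, 0, 0, 0, 11, 0, 0, 0, 0, 9.5, 0, 0, 0, 0, 8.5]'

```text
t: 11.45
tool_pos: [0.5145, 0.1435, 0.1282]
orientation: [2.15, 2.29, 0.001]
force: [-0.6, 0.6, -0.7]
opening: 0.0117
gripper_force: 3.0
```

```bash
python3 -c "
from h import *
st()"
```

```text
11.45 p [514.5 143.5 128.2] phi 3.6 F [-0.6  0.6 -0.7] T [ 0.01  0.06 -0.03] open 11.7 gf 3.0 q [0.18 0.01 1.78 0.   1.35 0.11]
```

>>> play_rows --deltas '[0, 0, 1.5, 0, 8.5, 0, 0, 1.5, 0, 8]'

```text
t: 11.62
tool_pos: [0.5145, 0.1436, 0.1251]
orientation: [2.15, 2.29, 0.001]
force: [-0.5, 0.9, 2.8]
opening: 0.0118
gripper_force: 3.0
```

```bash
python3 -c "
from h import *
st()
t=cam('top');s=cam('scene')
a=cv2.resize(t['pixels'][225:275,235:295],None,fx=7,fy=8,interpolation=2)
b=cv2.resize(s['pixels'][185:235,245:300],None,fx=7,fy=8,interpolation=2)
cv2.imwrite('pics/g.png',np.hstack([a,b]))"
```

```text
11.62 p [514.5 143.6 125.1] phi 3.6 F [-0.5  0.9  2.8] T [0.1  0.19 0.01] open 11.8 gf 3.0 q [0.18 0.02 1.78 0.   1.34 0.11]
```

View pics/g.png

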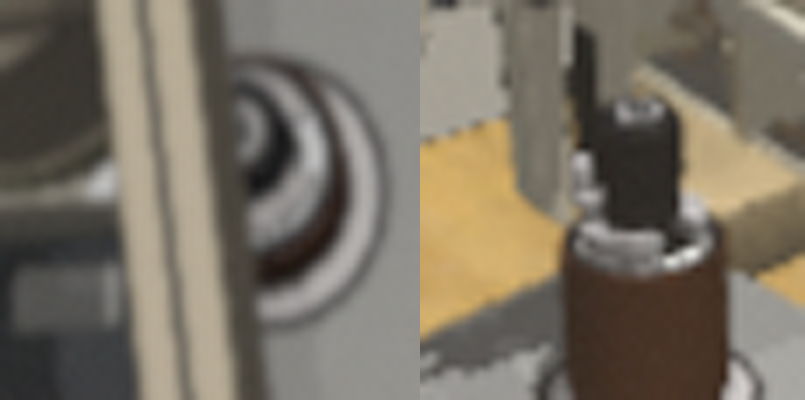

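>>> play_rows --deltas '[0, 0, 0, 0, 18, 0, 0, 0, 0, 18, 2, 0, 0, 0, 18, 0, 0, 0, 0, 12, 0, 0, 0, 0, 10, 0, 0, 0, 0, 8, 0, 0, 0, 0, 8]'

```text
t: 12.3
tool_pos: [0.5139, 0.1454, 0.1245]
orientation: [-2.15, -2.29, 0.0]
force: [-0.1, 0.6, -0.2]
opening: 0.0117
gripper_force: 3.0
```

```bash
python3 -c "
from h import *
st()"
```

```text
12.3 p [513.9 145.4 124.5] phi 3.6 F [-0.1  0.6 -0.2] T [-0.03  0.08 -0.01] open 11.7 gf 3.0 q [0.18 0.02 1.78 0.   1.34 0.12]
```

>>> play_rows --deltas '[0, 0, 0, 0, 8, 0, 0, 0, 0, 7]' --newtons 15

```text
t: 12.47
tool_pos: [0.514, 0.1454, 0.1246]
orientation: [-2.151, -2.29, 0.0]
force: [-0.3, 0.3, -0.4]
opening: 0.0113
gripper_force: 15.0
```

```bash
python3 -c "
from h import *
st()"
```

```text
12.47 p [514.  145.4 124.6] phi 3.6 F [-0.3  0.3 -0.4] T [-0.01  0.08 -0.02] open 11.3 gf 15.0 q [0.18 0.02 1.78 0.   1.34 0.12]
```

>>> play_rows --deltas '[0, 0, 0, 0, 5, 0, 0, 0, 0, 4, 0, 0, 0, 0, 4]' --newtons 45

```text
t: 12.72
tool_pos: [0.514, 0.1454, 0.1246]
orientation: [-2.151, -2.29, 0.0]
force: [0.2, -0.1, 0.1]
opening: 0.01
gripper_force: 45.0
```

```bash
python3 -c "
from h import *
st()"
```

```text
12.72 p [514.  145.4 124.6] phi 3.6 F [ 0.2 -0.1  0.1] T [ 0.    0.05 -0.03] open 10.0 gf 45.0 q [ 0.18  0.02  1.78 -0.    1.34  0.12]
```

>>> play_rows --deltas '[0, 0, -0.5, 0, 4, 0, 0, -0.5, 0, 4, 0, 0, -0.5, 0, 4, 0, 0, 0, 0, 4]'

```text
t: 13.05
tool_pos: [0.5141, 0.1454, 0.1263]
orientation: [2.151, 2.29, 0.0]
force: [0.0, 0.0, -1.3]
opening: 0.0103
gripper_force: 45.0
```

```bash
python3 -c "
from h import *
st()"
```

```text
13.05 p [514.1 145.4 126.3] phi 3.6 F [ 0.   0.  -1.3] T [-0.01  0.04 -0.02] open 10.3 gf 45.0 q [0.18 0.02 1.78 0.   1.35 0.12]
```

>>> play_rows --deltas '[0, 0, -0.6, 0, 4, 0, 0, -0.6, 0, 4, 0, 0, 0, 0, 4]'

```text
t: 13.3
tool_pos: [0.5141, 0.1454, 0.1275]
orientation: [2.151, 2.29, 0.0]
force: [-0.7, 0.0, -0.6]
opening: 0.0102
gripper_force: 45.0
```

```bash
python3 -c "
from h import *
st()"
```

```text
13.3 p [514.1 145.4 127.5] phi 3.6 F [-0.7  0.  -0.6] T [-0.01  0.03 -0.03] open 10.2 gf 45.0 q [0.18 0.02 1.78 0.   1.35 0.12]
```

>>> play_rows --deltas '[1, 0, 0, 0, 4, 1, 0, 0, 0, 4, 1, 0, 0, 0, 4, 0, 0, 0, 0, 4]'

```text
t: 13.63
tool_pos: [0.5138, 0.1486, 0.1273]
orientation: [-2.15, -2.29, -0.0]
force: [0.1, -0.2, -0.7]
opening: 0.0105
gripper_force: 45.0
```

```bash
python3 -c "
from h import *
st()"
```

```text
13.63 p [513.8 148.6 127.3] phi 3.6 F [ 0.1 -0.2 -0.7] T [-0.01  0.03  0.04] open 10.5 gf 45.0 q [0.19 0.02 1.78 0.   1.35 0.12]
```

>>> play_rows --deltas '[2, 0, -0.2, 0, 4, 3, 0, 0, 0, 4, 3, 0, 0, 0, 4, 3, 0, 0, 0, 4]'

```text
t: 13.97
tool_pos: [0.5131, 0.1597, 0.1276]
orientation: [-2.151, -2.29, -0.0]
force: [0.7, 0.2, -1.4]
opening: 0.0098
gripper_force: 45.0
```

```bash
python3 -c "
from h import *
st()"
```

```text
13.97 p [513.1 159.7 127.6] phi 3.6 F [ 0.7  0.2 -1.4] T [-0.02  0.11  0.  ] open 9.8 gf 45.0 q [0.21 0.02 1.77 0.   1.35 0.14]
```

>>> play_rows --deltas '[4, 0, 0, 0, 4, 4, 0, 0, 0, 4, 4, 0, 0, 0, 4, 4, 0, 0, 0, 4]'

```text
t: 14.3
tool_pos: [0.5121, 0.1758, 0.1275]
orientation: [-2.15, -2.29, 0.0]
force: [-0.4, -1.6, -0.7]
opening: 0.0103
gripper_force: 45.0
```

```bash
python3 -c "
from h import *
st()"
```

```text
14.3 p [512.1 175.8 127.5] phi 3.6 F [-0.4 -1.6 -0.7] T [ 0.01  0.08 -0.01] open 10.3 gf 45.0 q [ 0.24  0.03  1.76 -0.    1.35  0.17]
```

>>> play_rows --deltas '[6, 0, 0, 0, 4, 6, 0, 0, 0, 4, 6, 0, 0, 0, 4, 6, 0, 0, 0, 4]'

```text
t: 14.63
tool_pos: [0.5106, 0.2, 0.1275]
orientation: [-2.15, -2.29, -0.0]
force: [0.2, -0.1, -1.3]
opening: 0.01
gripper_force: 45.0
```

```bash
python3 -c "
from h import *
st()
# tray: long axis dir from corners
print(np.degrees(np.arctan2(.41735-.42106,.52907-.40976)),np.degrees(np.arctan2(.3112-.31483,.52519-.4067)))
plan((.468,.40,.20),3.5,12)"
```

```text
14.63 p [510.6 200.  127.5] phi 3.6 F [ 0.2 -0.1 -1.3] T [-0.04  0.08  0.06] open 10.0 gf 45.0 q [0.28 0.05 1.74 0.   1.35 0.22]
-1.7810650345918524 -1.7547358400469388
turn 0.1 q6 now 12.4 dp [-42.6 200.   72.5]
[[16.9, -2.5, -6.0, 0.0], [16.9, -2.5, -6.0, 0.0], [16.9, -2.5, -6.0, 0.0], [16.9, -2.5, -6.0, 0.0], [16.9, -2.5, -6.0, 0.0], [16.9, -2.5, -6.0, 0.0], [16.9, -2.5, -6.0, 0.0], [16.9, -2.5, -6.0, 0.0], [16.9, -2.5, -6.0, 0.0], [16.9, -2.5, -6.0, 0.0], [16.9, -2.5, -6.0, 0.0], [16.9, -2.5, -6.0, 0.0]]
```

>>> play_rows --deltas '[12, -2, 0, 0, 4, 18, -2, 0, 0, 4, 22, -3, 0, 0, 4, 25, -4, 0, 0, 4, 25, -4, 0, 0, 4, 25, -4, 0, 0, 4, 25, -4, 0, 0, 4, 20, -4, 0, 0, 4, 14, -2, 0, 0, 4, 8, -1, 0, 0, 4]'

```text
t: 15.47
tool_pos: [0.4675, 0.3931, 0.1274]
orientation: [-2.148, -2.292, 0.0]
force: [-0.3, 0.1, -1.0]
opening: 0.0102
gripper_force: 45.0
```

```bash
python3 -c "
from h import *
st();plan((.468,.397,.03),-1.8,6)"
```

```text
15.47 p [467.5 393.1 127.4] phi 3.7 F [-0.3  0.1 -1. ] T [-0.06  0.04  0.  ] open 10.2 gf 45.0 q [0.62 0.22 1.56 0.   1.36 0.55]
turn 5.5 q6 now 31.5 dp [  0.5   3.9 -97.4]
[[0.6, 0.1, 16.2, 0.9], [0.6, 0.1, 16.2, 0.9], [0.6, 0.1, 16.2, 0.9], [0.6, 0.1, 16.2, 0.9], [0.7, 0.1, 16.2, 0.9], [0.7, 0.1, 16.2, 0.9]]
```

>>> play_rows --deltas '[1, 0, 10, 1, 4, 1, 0, 18, 1, 4, 1, 0, 20, 1, 4, 0, 0, 20, 1, 4, 0, 0, 18, 1, 4, 0, 0, 10, 0, 4, 0, 0, 5, 0, 4, 0, 0, 4, 0, 4, 0, 0, 0, 0, 4]'

```text
t: 16.22
tool_pos: [0.4686, 0.3936, 0.0223]
orientation: [2.249, 2.194, -0.0]
force: [0.1, -0.7, -0.8]
opening: 0.0102
gripper_force: 45.0
```

```bash
python3 -c "
from h import *
st()"
```

```text
16.22 p [468.6 393.6  22.3] phi -1.4 F [ 0.1 -0.7 -0.8] T [-0.06  0.07  0.01] open 10.2 gf 45.0 q [ 0.61  0.33  1.63 -0.    1.18  0.64]
```

>>> play_rows --deltas '[3, 0, 4, 0, 4, 0, 0, 5, 0, 4, 0, 0, 4, 0, 4, 0, 0, 3, 0, 4, 0, 0, 1, 0, 4, 0, 0, 0, 0, 4]'

```text
t: 16.72
tool_pos: [0.4681, 0.3968, 0.005]
orientation: [-2.248, -2.194, 0.001]
force: [0.1, 0.2, -0.6]
opening: 0.0101
gripper_force: 45.0
```

```bash
python3 -c "
from h import *
st()"
```

```text
16.72 p [468.1 396.8   5. ] phi -1.4 F [ 0.1  0.2 -0.6] T [-0.03  0.12 -0.02] open 10.1 gf 45.0 q [ 0.62  0.36  1.63 -0.    1.15  0.64]
```

>>> play_rows --deltas '[0, 0, 1, 0, 8, 0, 0, 0, 0, 10, 0, 0, 0, 0, 13, 0, 0, 0, 0, 28, 0, 0, 0, 0, 28, 0, 0, 0, 0, 28, 0, 0, -10, 0, 28, 0, 0, -25, 0, 28, 0, 0, -30, 0, 28, 0, 0, -30, 0, 93]' --newtons 5

```text
t: 17.55
tool_pos: [0.4679, 0.3966, 0.1007]
orientation: [-2.248, -2.194, 0.002]
force: [-0.7, 1.6, 1.6]
opening: 0.0313
gripper_force: 0.0
```

```bash
python3 -c "
from h import *
st();plan((.516,.230,.225),-1.4,8)"
```

```text
17.55 p [467.9 396.6 100.7] phi -1.4 F [-0.7  1.6  1.6] T [-0.09  0.13 -0.02] open 31.3 gf 0.0 q [ 0.62  0.25  1.57 -0.    1.32  0.64]
turn -0.0 q6 now 36.9 dp [  48.1 -166.6  124.3]
[[-20.7, 6.5, -15.5, -0.0], [-20.7, 6.5, -15.5, -0.0], [-20.7, 6.5, -15.5, -0.0], [-20.7, 6.5, -15.5, -0.0], [-20.7, 6.5, -15.5, -0.0], [-20.7, 6.5, -15.5, -0.0], [-20.7, 6.5, -15.5, -0.0], [-20.7, 6.5, -15.5, -0.0]]
```

>>> play_rows --deltas '[0, 0, -30, 0, 93, 0, 0, -35, 0, 93, 0, 0, -35, 0, 93, 0, 0, -25, 0, 93]'

```text
t: 17.88
tool_pos: [0.4691, 0.3975, 0.2295]
orientation: [2.248, 2.194, 0.007]
force: [1.2, 0.3, 0.3]
opening: 0.0569
gripper_force: 0.0
```

```bash
python3 -c "
from h import *
st();plan((.5153,.0997,.225),60,14)"
```

```text
17.88 p [469.1 397.5 229.5] phi -1.4 F [1.2 0.3 0.3] T [-0.02 -0.01 -0.03] open 56.9 gf 0.0 q [0.62 0.16 1.43 0.   1.54 0.64]
turn -61.4 q6 now 36.9 dp [  46.2 -297.8   -4.5]
[[-21.2, 3.8, 0.3, -4.4], [-21.4, 2.2, 0.3, -4.4], [-21.5, 0.5, 0.3, -4.4], [-21.5, -1.1, 0.3, -4.4], [-21.3, -2.7, 0.3, -4.4], [-21.1, -4.4, 0.3, -4.4], [-20.7, -6.0, 0.3, -4.4], [-20.2, -7.5, 0.3, -4.4], [-19.5, -9.1, 0.3, -4.4], [-18.8, -10.5, 0.3, -4.4], [-17.9, -11.9, 0.3, -4.4], [-17.0, -13.3, 0.3, -4.4], [-15.9, -14.5, 0.3, -4.4], [-14.7, -15.7, 0.3, -4.4]]
```

>>> play_rows --deltas '[-21, 4, 0, -4.4, 93, -21, 2, 0, -4.4, 93, -22, 0.5, 0, -4.4, 93, -22, -1, 0, -4.4, 93, -21, -3, 0, -4.4, 93, -21, -4, 0, -4.4, 93, -21, -6, 0, -4.4, 93, -20, -7.5, 0, -4.4, 93, -19, -9, 0, -4.4, 93, -19, -10, 0, -4.4, 93]'

```text
t: 18.72
tool_pos: [0.5022, 0.1839, 0.2255]
orientation: [1.257, 2.878, 0.001]
force: [-0.9, 0.0, -0.1]
opening: 0.0929
gripper_force: 0.0
```

>>> play_rows --deltas '[-18, -12, 0, -4.4, 93, -17, -13, 0, -4.4, 93, -16, -14.5, 0, -4.4, 93, -15, -16, 0, -4.4, 93, 0, 0, 0, 0, 93]'

```text
t: 19.13
tool_pos: [0.5165, 0.0962, 0.2255]
orientation: [0.804, 3.035, -0.002]
force: [0.5, 0.3, 1.2]
opening: 0.0933
gripper_force: 0.0
```

```bash
python3 -c "
from h import *
st();plan((.5153,.0997,.096),60,1)
t=cam('top');s=cam('scene');a=cv2.resize(s['pixels'][160:260,180:280],None,fx=4,fy=4,interpolation=2);b=cv2.resize(t['pixels'][235:310,130:205],None,fx=5.334,fy=5.334,interpolation=2)[:400,:400]
cv2.imwrite('pics/i.png',np.hstack([a,b]))
print('green',at(t,342,304,.051))"
```

```text
19.13 p [516.5  96.2 225.5] phi 60.3 F [0.5 0.3 1.2] T [ 0.   -0.03 -0.01] open 93.3 gf 0.0 q [ 0.09 -0.08  1.69 -0.    1.53 -0.97]
turn 0.3 q6 now -55.3 dp [  -1.2    3.5 -129.5]
[[2.8, 2.5, 129.5, 0.3]]
green [ 0.39027977 -0.06200773  0.051     ]
```

View pics/i.png

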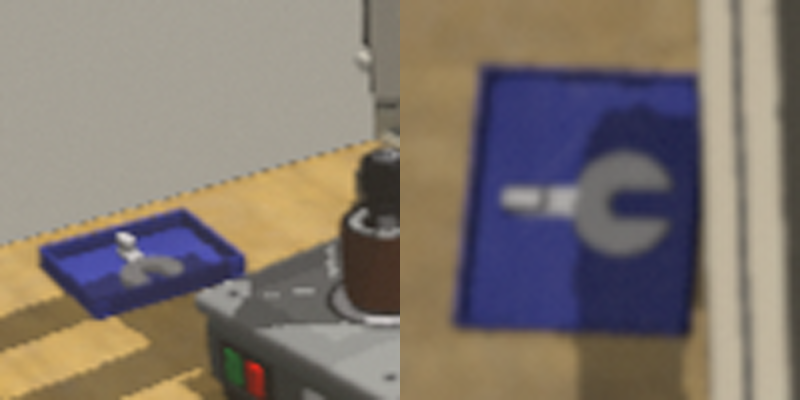

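The washer lies flat in the tray, with the tab at about (540,200) and the disc at (625,200) in the crop. I'll descend over the drum.

>>> play_rows --deltas '[2.8, 2.5, 10, 0, 93, 0, 0, 20, 0, 93, 0, 0, 25, 0, 93, 0, 0, 25, 0, 93, 0, 0, 22, 0, 93, 0, 0, 14, 0, 93, 0, 0, 7, 0, 93, 0, 0, 2, 0, 80, 0, 0, 0, 0, 72]' --newtons 3

```text
t: 19.98
tool_pos: [0.5144, 0.1037, 0.0993]
orientation: [-0.807, -3.035, 0.0]
force: [0.2, 0.1, -0.0]
opening: 0.0841
gripper_force: 0.0
```

```bash
python3 -c "
from h import *
st();plan((.5153,.0997,.098),60,1)"
```

```text
19.98 p [514.4 103.7  99.3] phi 60.2 F [ 0.2  0.1 -0. ] T [-0.02 -0.01 -0.02] open 84.1 gf 0.0 q [ 0.1   0.02  1.83  0.    1.29 -0.95]
turn 0.2 q6 now -54.4 dp [ 0.9 -4.  -1.3]
[[-2.8, -3.0, 1.3, 0.2]]
```

>>> play_rows --deltas '[-2.8, -3, 1, 0, 72, 0, 0, 0, 0, 66, 0, 0, 0, 0, 66]'

```text
t: 20.23
tool_pos: [0.5166, 0.0989, 0.0997]
orientation: [0.808, 3.034, 0.001]
force: [0.3, 0.2, 0.3]
opening: 0.0675
gripper_force: 0.0
```

```bash
python3 -c "
from h import *
st();plan((.5153,.0997,.098),60,1)"
```

```text
20.23 p [516.6  98.9  99.7] phi 60.2 F [0.3 0.2 0.3] T [-0.    0.02  0.01] open 67.5 gf 0.0 q [ 0.09  0.02  1.83 -0.    1.29 -0.96]
turn 0.2 q6 now -54.9 dp [-1.3  0.8 -1.7]
[[1.6, 0.0, 1.7, 0.2]]
```

>>> play_rows --deltas '[0, 0, 0, 0, 63, 0, 0, 0, 0, 61, 0, 0, 0, 0, 59, 0, 0, 0, 0, 58, 0, 0, 0, 0, 56]'

```text
t: 20.65
tool_pos: [0.5162, 0.0993, 0.099]
orientation: [0.808, 3.035, 0.001]
force: [0.4, 1.8, 2.6]
opening: 0.0597
gripper_force: 3.0
```

```bash
python3 -c "
from h import *
st()"
```

```text
20.65 p [516.2  99.3  99. ] phi 60.2 F [0.4 1.8 2.6] T [ 0.3  -0.18 -0.01] open 59.7 gf 3.0 q [ 0.09  0.02  1.83  0.    1.29 -0.96]
```

>>> play_rows --deltas '[0, 0, 0, 0, 50, 0, 0, 0, 0, 50, 0, 0, 0, 0, 50]' --newtons 30

```text
t: 20.9
tool_pos: [0.5163, 0.0993, 0.099]
orientation: [0.807, 3.035, 0.001]
force: [1.9, 2.1, 3.8]
opening: 0.0591
gripper_force: 30.0
```

```bash
python3 -c "
from h import *
st()"
```

```text
20.9 p [516.3  99.3  99. ] phi 60.2 F [1.9 2.1 3.8] T [ 0.45 -0.25 -0.06] open 59.1 gf 30.0 q [ 0.09  0.02  1.83  0.    1.29 -0.96]
```

>>> play_rows --deltas '[0, 0, -1, 0, 50, 0, 0, -1, 0, 50, 0, 0, -1, 0, 50, 0, 0, 0, 0, 50]'

```text
t: 21.23
tool_pos: [0.5151, 0.0988, 0.101]
orientation: [-0.808, -3.035, 0.001]
force: [0.4, -0.7, -3.3]
opening: 0.0596
gripper_force: 30.0
```

```bash
python3 -c "
from h import *
st()"
```

```text
21.23 p [515.1  98.8 101. ] phi 60.2 F [ 0.4 -0.7 -3.3] T [-0.02 -0.04 -0.04] open 59.6 gf 30.0 q [ 0.09  0.02  1.83 -0.    1.3  -0.96]
```

>>> play_rows --deltas '[0, 0, -2, 0, 50, 0, 0, -2, 0, 50, 0, 0, -3, 0, 50, 0, 0, -3, 0, 50, 0, 0, -3, 0, 50]'

```text
t: 21.65
tool_pos: [0.5158, 0.099, 0.115]
orientation: [0.808, 3.036, -0.0]
force: [-0.1, -0.2, -2.0]
opening: 0.0594
gripper_force: 30.0
```

```bash
python3 -c "
from h import *
st()"
```

```text
21.65 p [515.8  99.  115. ] phi 60.2 F [-0.1 -0.2 -2. ] T [-0.03 -0.03 -0.04] open 59.4 gf 30.0 q [ 0.09  0.    1.81 -0.    1.32 -0.96]
```

>>> play_rows --deltas '[0, 0, -4, 0, 50, 0, 0, -6, 0, 50, 0, 0, -8, 0, 50, 0, 0, -8, 0, 50]'

```text
t: 21.98
tool_pos: [0.5158, 0.099, 0.1414]
orientation: [0.808, 3.036, 0.0]
force: [-0.4, 0.2, -2.9]
opening: 0.0593
gripper_force: 30.0
```

```bash
python3 -c "
from h import *
st()"
```

```text
21.98 p [515.8  99.  141.4] phi 60.2 F [-0.4  0.2 -2.9] T [-0.05 -0.01 -0.01] open 59.3 gf 30.0 q [ 0.09 -0.02  1.79 -0.    1.37 -0.96]
```

>>> play_rows --deltas '[0, 0, -10, 0, 50, 0, 0, -10, 0, 50, 0, 0, -10, 0, 50, 0, 0, -12, 0, 50, 0, 0, -12, 0, 50, 0, 0, -10, 0, 50, 0, 0, -8, 0, 50]'

```text
t: 22.57
tool_pos: [0.5162, 0.0991, 0.2144]
orientation: [0.807, 3.035, 0.001]
force: [0.4, 0.5, -2.6]
opening: 0.0596
gripper_force: 30.0
```

```bash
python3 -c "
from h import *
st();plan((.4375,-.1632,.205),60,14)
s=cam('scene');print(at(s,317.6,295,.067),at(s,290+222/8,260+452/8,.02))"
```

```text
22.57 p [516.2  99.1 214.4] phi 60.2 F [ 0.4  0.5 -2.6] T [-0.03  0.01 -0.  ] open 59.6 gf 30.0 q [ 0.09 -0.07  1.7  -0.    1.51 -0.96]
turn 0.2 q6 now -54.9 dp [ -78.7 -262.3   -9.4]
[[-4.4, -19.1, 0.7, 0.0], [-4.4, -19.0, 0.7, 0.0], [-4.4, -19.0, 0.7, 0.0], [-4.4, -19.0, 0.7, 0.0], [-4.4, -19.0, 0.7, 0.0], [-4.5, -19.0, 0.7, 0.0], [-4.5, -19.0, 0.7, 0.0], [-4.5, -19.0, 0.7, 0.0], [-4.5, -19.0, 0.7, 0.0], [-4.5, -19.0, 0.7, 0.0], [-4.5, -19.0, 0.7, 0.0], [-4.5, -19.0, 0.7, 0.0], [-4.5, -19.0, 0.7, 0.0], [-4.5, -19.0, 0.7, 0.0]]
[ 0.43572443 -0.16407144  0.067     ] [ 0.42954798 -0.17248555  0.02      ]
```

>>> play_rows --deltas '[-3, -12, 0, 0, 50, -4, -18, 0, 0, 50, -4.5, -20, 0, 0, 50, -4.5, -20, 0, 0, 50, -4.5, -20, 0, 0, 50, -4.5, -20, 0, 0, 50, -4.5, -20, 0, 0, 50, -4.5, -20, 0, 0, 50, -4.5, -20, 0, 0, 50, -4.5, -20, 0, 0, 50]'

```text
t: 23.45
tool_pos: [0.4574, -0.0885, 0.2117]
orientation: [-0.808, -3.035, 0.0]
force: [1.1, -0.8, -2.9]
opening: 0.0593
gripper_force: 30.0
```

>>> play_rows --deltas '[-4.5, -20, 0, 0, 50, -4.5, -20, 0, 0, 50, -4, -18, 0, 0, 50, -4, -12, 0, 0, 50, -2, -6, 0, 0, 50, 0, 0, 0, 0, 50, 0, 0, 0, 0, 50]'

```text
t: 24.03
tool_pos: [0.437, -0.1625, 0.2121]
orientation: [-0.809, -3.035, -0.001]
force: [-0.3, 0.2, -3.0]
opening: 0.0591
gripper_force: 30.0
```

```bash
python3 -c "
from h import *
st();plan((.4387,-.163,.12),60,1)"
```

```text
24.03 p [ 437.  -162.5  212.1] phi 60.1 F [-0.3  0.2 -3. ] T [-0.02 -0.04 -0.01] open 59.1 gf 30.0 q [-0.47 -0.24  1.85  0.    1.52 -1.52]
turn 0.1 q6 now -86.9 dp [  1.7  -0.5 -92.1]
[[-1.7, 0.5, 92.1, 0.1]]
```

>>> play_rows --deltas '[-1.7, 0.5, 12, 0, 50, 0, 0, 22, 0, 50, 0, 0, 28, 0, 50, 0, 0, 28, 0, 50, 0, 0, 18, 0, 50, 0, 0, 8, 0, 50, 0, 0, 0, 0, 50, 0, 0, 0, 0, 50]'

```text
t: 24.7
tool_pos: [0.4392, -0.1625, 0.0966]
orientation: [-0.806, -3.036, -0.0]
force: [0.1, 0.5, -2.2]
opening: 0.0596
gripper_force: 30.0
```

```bash
python3 -c "
from h import *
st();plan((.4387,-.163,.06),60,1)"
```

```text
24.7 p [ 439.2 -162.5   96.6] phi 60.2 F [ 0.1  0.5 -2.2] T [-0.08 -0.02  0.  ] open 59.6 gf 30.0 q [-0.46 -0.14  1.98  0.    1.3  -1.52]
turn 0.2 q6 now -86.8 dp [ -0.5  -0.5 -36.6]
[[0.2, -0.6, 36.6, 0.2]]
```

>>> play_rows --deltas '[0, -0.5, 3, 0, 50, 0, 0, 4, 0, 50, 0, 0, 4, 0, 50, 0, 0, 4, 0, 50]'

```text
t: 25.03
tool_pos: [0.4393, -0.1637, 0.0819]
orientation: [0.808, 3.035, -0.0]
force: [-0.5, -1.6, -3.1]
opening: 0.0597
gripper_force: 30.0
```

```bash
python3 -c "
from h import *
st()"
```

```text
25.03 p [ 439.3 -163.7   81.9] phi 60.2 F [-0.5 -1.6 -3.1] T [-0.06  0.05  0.05] open 59.7 gf 30.0 q [-0.47 -0.12  2.    0.    1.26 -1.52]
```

>>> play_rows --deltas '[0, 0, 5, 0, 50, 0, 0, 6, 0, 50, 0, 0, 6, 0, 50, 0, 0, 5, 0, 50, 0, 0, 5, 0, 50, 0, 0, 3, 0, 50, 0, 0, 2, 0, 50, 0, 0, 0, 0, 50]'

```text
t: 25.7
tool_pos: [0.4385, -0.1633, 0.049]
orientation: [-0.808, -3.035, -0.0]
force: [-0.1, -0.2, -2.2]
opening: 0.0594
gripper_force: 30.0
```

```bash
python3 -c "
from h import *
st()"
```

```text
25.7 p [ 438.5 -163.3   49. ] phi 60.2 F [-0.1 -0.2 -2.2] T [-0.01 -0.01 -0.01] open 59.4 gf 30.0 q [-0.47 -0.07  2.02 -0.    1.2  -1.52]
```

Over the peg with no side force. Lower the last 10 mm slowly.

>>> play_rows --deltas '[0, 0, 2, 0, 50, 0, 0, 2, 0, 50, 0, 0, 2, 0, 50, 0, 0, 1, 0, 50, 0, 0, 1, 0, 50, 0, 0, 0.5, 0, 50, 0, 0, 0, 0, 50]'

```text
t: 26.28
tool_pos: [0.4387, -0.1634, 0.0409]
orientation: [-0.808, -3.036, -0.0]
force: [-0.9, -0.6, -3.0]
opening: 0.0592
gripper_force: 30.0
```

```bash
python3 -c "
from h import *
st()"
```

```text
26.28 p [ 438.7 -163.4   40.9] phi 60.2 F [-0.9 -0.6 -3. ] T [ 0.02  0.01 -0.01] open 59.2 gf 30.0 q [-0.47 -0.06  2.02  0.    1.18 -1.52]
```

>>> play_rows --deltas '[0, 0, 0.5, 0, 50, 0, 0, 0.5, 0, 50, 0, 0, 0, 0, 50]'

```text
t: 26.53
tool_pos: [0.4388, -0.1635, 0.04]
orientation: [-0.808, -3.036, -0.0]
force: [-0.1, -0.3, -3.1]
opening: 0.0595
gripper_force: 30.0
```

```bash
python3 -c "
from h import *
st()"
```

```text
26.53 p [ 438.8 -163.5   40. ] phi 60.2 F [-0.1 -0.3 -3.1] T [-0.02 -0.02  0.07] open 59.5 gf 30.0 q [-0.47 -0.06  2.02 -0.    1.18 -1.52]
```

>>> play_rows --deltas '[0, 0, 0.5, 0, 50, 0, 0, 0.5, 0, 50, 0, 0, 0, 0, 50]'

```text
t: 26.78
tool_pos: [0.4389, -0.1635, 0.0391]
orientation: [0.808, 3.036, -0.0]
force: [-0.1, -0.4, -2.4]
opening: 0.0597
gripper_force: 30.0
```

```bash
python3 -c "
from h import *
st()"
```

```text
26.78 p [ 438.9 -163.5   39.1] phi 60.2 F [-0.1 -0.4 -2.4] T [-0.01 -0.04  0.01] open 59.7 gf 30.0 q [-0.47 -0.06  2.02 -0.    1.18 -1.52]
```

>>> play_rows --deltas '[0, 0, 0.5, 0, 50, 0, 0, 0.5, 0, 50, 0, 0, 0, 0, 50]'

```text
t: 27.03
tool_pos: [0.4389, -0.1635, 0.039]
orientation: [-0.808, -3.036, 0.0]
force: [-6.3, 3.1, 10.1]
opening: 0.0595
gripper_force: 30.0
```

```bash
python3 -c "
from h import *
st()"
```

```text
27.03 p [ 438.9 -163.5   39. ] phi 60.2 F [-6.3  3.1 10.1] T [0.5  0.98 0.03] open 59.5 gf 30.0 q [-0.47 -0.06  2.02 -0.    1.18 -1.52]
```

>>> play_rows --deltas '[0, 0, -0.7, 0, 57, 0, 0, 0, 0, 60, 0, 0, 0, 0, 63, 0, 0, 0, 0, 70, 0, 0, 0, 0, 78, 0, 0, 0, 0, 78, 0, 0, -8, 0, 78, 0, 0, -20, 0, 78, 0, 0, -30, 0, 78, 0, 0, -35, 0, 78]' --newtons 5

```text
t: 27.87
tool_pos: [0.4373, -0.1627, 0.1315]
orientation: [-0.807, -3.032, -0.001]
force: [0.5, -0.4, 1.0]
opening: 0.0779
gripper_force: 0.0
```

>>> play_rows --deltas '[12, 20, -15, 0, 78, 12, 25, -10, 0, 78, 12, 25, -5, 0, 78, 12, 30, 0, 0, 78, 12, 30, 0, 0, 78, 10, 30, 0, 0, 78, 5, 20, 0, 0, 78, 0, 0, 0, 0, 78]'

```text
t: 28.53
tool_pos: [0.4638, 0.0333, 0.1626]
orientation: [0.803, 3.037, 0.002]
force: [0.3, -0.2, -0.4]
opening: 0.0777
gripper_force: 0.0
```

```bash
python3 -c "
from h import *
st()
t=cam('top');im=t['pixels'].astype(int)
# drum rim: bright grey ring pixels near peg at drum top z=.071; compare with slim drum
for n,c in(('drum',(.4388,-.1632,.071)),('slim',(.5504,-.1623,.071))):
  u,v=proj(t,c);u0,v0=int(u)-18,int(v)-18;w=im[v0:v0+37,u0:u0+37]
  m=((w.min(2)>140)&(w.max(2)-w.min(2)<25)).astype(np.uint8)
  ys,xs=np.nonzero(m);print(n,len(xs),'pred',round(u,1),round(v,1),'got',xs.mean()+u0,ys.mean()+v0,np.ptp(xs),np.ptp(ys))
  (ex,ey),ax,_=cv2.fitEllipse(cv2.convexHull(np.c_[xs,ys].astype(np.float32)));print('fit',ex+u0,ey+v0,ax,at(t,ex+u0,ey+v0,.071), 'px/m',np.hypot(*(np.array(proj(t,np.add(c,(.01,0,0))))-(u,v)))*100)
"
```

```text
28.53 p [463.8  33.3 162.6] phi 60.4 F [ 0.3 -0.2 -0.4] T [-0.01 -0.03 -0.01] open 77.7 gf 0.0 q [-0.04 -0.21  1.92  0.    1.43 -1.09]
drum 144 pred 386.2 282.4 got 385.78472222222223 282.53472222222223 19 19
fit 385.99936294555664 282.64198875427246 (19.395639419555664, 20.305110931396484) [ 0.43826632 -0.16277496  0.071     ] px/m 432.47052653352023
slim 125 pred 384.9 234.9 got 385.08 234.92000000000002 19 18
fit 385.1425533294678 235.26632118225098 (18.530574798583984, 19.542932510375977) [ 0.54957601 -0.1628599   0.071     ] px/m 417.53426422951287
```

>>> play_rows --deltas '[0, 0, -15, 0, 78, 0, 0, -20, 0, 78, 0, 0, -20, 0, 78, 0, 0, 0, 0, 78, 0, 0, 0, 0, 78]'

```text
t: 29.0
tool_pos: [0.464, 0.029, 0.2181]
orientation: [0.809, 3.033, 0.0]
force: [0.0, 1.0, 0.1]
opening: 0.0781
gripper_force: 0.0
```

```bash
python3 -c "
from h import *
st();print(robot.close_job())"
```

```text
29.0 p [464.   29.  218.1] phi 60.1 F [0.  1.  0.1] T [ 0.01  0.   -0.01] open 78.1 gf 0.0 q [-0.05 -0.25  1.85 -0.    1.53 -1.1 ]
the job is handed in; nothing more can be done
None
```

The job is handed in at 29.0 s of the 72 s allowed: I turned the knob about 108° past the lock (roughly 3.6 mm of rise, short of its stop), the washer lies flat in the tray (released about 4 mm above its floor), and the drum stands fully down on the empty peg with the slim drum where it was; the verdict was not shown.

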